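# Coat changeover on the finishing bench

### The arm

A 6-joint arm with a two-finger parallel gripper is mounted at the origin on the work surface. World frame = base frame: x ahead of the robot, y to its left, z up, the work surface at z = 0. Lengths are in m, angles in rad, forces in N, time in s.
With the tool pointing down it reaches from about 0.425 to 0.95 m from the base axis. Payload 3.5 kg.
Tool frame: the origin (TCP) lies on the centre line of the jaws, within the pads' length; the fingertips stand 19 mm ahead of it and the grasp point (between the pads) is the TCP; z points along the fingers, y is the line along which they close (so a half turn about z gives the same grasp; the last joint's range is limited). The gripper opens to 85 mm and grips with 20 to 120 N. Pads are 22 mm wide; open, the fingers measure 114 mm over their backs; the gripper's body (76 mm by 85 mm) begins 54 mm behind the grasp point. The pads swing forward as they close: fully open they stand 13 mm farther back than shut.
Start: joints at [1.169, 0.286, 1.577, -0, 1.279, -0.15], TCP at [0.168, 0.654, 0.25] pointing down, gripper open.
Joint ranges: [-2.77, 2.77], [-0.9, 2.22], [0.21, 2.48], [-1.53, 4.67], [0.24, 2.81], [-2.84, 2.84]. Speed limits (rad/s): [2.79, 2.79, 3.14, 3.14, 3.14, 3.14].

### API

Orientations are given as a unit quaternion [x, y, z, w].
In Python, from plant import ctrl, imaging gives the robot as it stands. The module is installed in compiled form; this text tells all that it offers.
- The arm moves only by the shell command python3 -m handwheel 'ROWS' [OPENING] [FORCE]. ROWS is JSON, one flat list of numbers, 6 for each row, row after row: the shift along the world's x, y, z in units of 150 mm (1.0 is 150 mm), then the turn, a rotation vector about the world's x, y, z in units of 90 degrees (1.0 is 90 degrees). In form: [tx, ty, tz, rx, ry, rz, tx, ty, tz, rx, ry, rz, ...]. A call has 1 to 5 rows; each row shifts and turns the commanded pose from where the row before left it; what a row does not reach is not made up. A row lasts 1/12 s, in which the tool goes at most 41.7 mm and 7.16 degrees, less where a joint would pass 70% of its speed; a pose out of reach is approached as far as the arm can. A call with a number of a shift or a turn outside -1 to 1 is refused whole. A call with a gripper value outside its range is refused whole. OPENING is the opening, from 0 (shut) to 1 (fully open), set as the call begins (- or left out, the last holds). The fingers move at their own pace and stop on an object; FORCE is the grip in N (left out, the last holds). Time passes only in rows, so rows that do not move let the fingers close. It gives the time, the measured TCP pose, the force, the opening and the grip force at its end, in the units of the state.
- ctrl.get_state(): the state, without advancing time (a new reading comes with each control period).
- imaging.read_camera(name): name is "side" or "top"; returns (picture, depth): 400x640x3 uint8, blue, green, red; 400x640 float32, m along the optical axis (not along the pixel's ray), 0 where there is no reading.
- imaging.get_calibration(name): a dict with "fovy" (degrees; the focal length in pixels is half the picture's height over the tangent of half this angle, whatever the lens; pixels are square), "cx", "cy" (the principal point, pixels), "distortion" ([k1, k2, p1, p2, k3] as OpenCV has them; the pictures are not rectified), "R" (3x3) and "t" (3): a world point X has camera coordinates R X + t. Camera axes: x right, y down, z forward; pixel columns grow to the right and rows downward; lengths in m; the calibration is good to about 2 mm. A picture is of the moment at which its call begins. get_calibration takes no time and is no camera call.
- ctrl.sign_off(): hands the job in; it is judged then, once.
The state is a dict: "time": time; "qpos": joint angles; "dq": joint speeds; "joint_efforts": joint torques, N m; "eef_pos": TCP position; "tcp_rot": TCP orientation; "contact_force": force on the tool from outside, world axes, zero at the start; "wrist_torque": the same for the moment, N m; "opening": opening from 0.0 (shut) to 1.0 (fully open); "finger_force": force on a finger pad.
Only numpy, scipy, OpenCV 4.12 (cv2) and the standard library are available. Lean on these libraries where they do the work, as an engineer would, in place of code of your own. Each camera call takes 0.05 s, during which the arm holds its last target. There are 200 camera calls.

### The job

Set the finishing bench up for drying: stand every coated board that lies across the dark batten upright on a thin edge on the grey drying board, with their centres at least 8 cm apart, swap the two tins so that the green tin stands on the green mat and the red tin on the red mat, and press the battery fully home, flush, into the fan's black dock. Only when all of that is done, push the orange fan lever fully over to switch the fan on. Leave the other things on the bench where they are.

Things in the scene. Friction and masses are not known exactly. Their poses are not given: they have to be found in the camera images.
- bearer: dark wooden batten 320 (its x) x 40 (y) x 22 mm high, fixed to the bench; the boards start lying flat across it. Origin: centre of its underside
- drying_board: grey drying board 340 (its x) x 160 (y) x 12 mm thick, fixed flat on the bench. Origin: centre of its underside (top surface 12 mm above)
- board_blue: loose wooden sample board 96 (its x) x 56 (y) x 20 mm (z), 75 g, coated blue on its +z face, bare wood elsewhere. Origin: its centre. May be absent. Starts lying coat up across the batten, underside 22 mm above the bench; its ends overhang the batten by about 28 mm
- board_yellow: loose wooden sample board 96 (its x) x 56 (y) x 20 mm (z), 75 g, coated yellow on its +z face, bare wood elsewhere. Origin: its centre. May be absent. Starts lying coat up across the batten, underside 22 mm above the bench; its ends overhang the batten by about 28 mm
- board_white: loose wooden sample board 96 (its x) x 56 (y) x 20 mm (z), 75 g, coated white on its +z face, bare wood elsewhere. Origin: its centre. May be absent. Starts lying coat up across the batten, underside 22 mm above the bench; its ends overhang the batten by about 28 mm
- tin_green: closed green coating tin with a white label, 64 mm across, 50 mm tall, about 250 g. Origin: centre of its underside, z up
- mat_green: round green mat 90 mm across, 1 mm thin, fixed on the bench. Origin: its centre
- tin_red: closed red coating tin with a white label, 64 mm across, 50 mm tall, about 250 g. Origin: centre of its underside, z up
- mat_red: round red mat 90 mm across, 1 mm thin, fixed on the bench. Origin: its centre
- battery: fan battery: grey block 56 (its x) x 36 (y) x 24 mm high with an orange grip rib 40 (x) x 14 (y) x 16 mm on top (40 mm in all), 120 g, loose. Origin: centre of its underside
- dock: black battery dock of the fan, 90 (its x) x 70 (y) x 30 mm high, fixed, with a recess 60 (x) x 40 (y) x 24 mm deep in the middle of its top (recess floor 6 mm above the bench); the battery fits either way round, its grey shoulder then flush with the dock's top. Origin: centre of its underside
- fan (a joint): switch lever of the drying fan, rad: 0 = off, leaning to the -x side of its block; 1.0 = fully on, leaning to +x. Stays where it is left
- fan_tip (a point): centre of the orange 26 mm ball on the end of the fan's lever (80 mm from the hinge)
- fan_base: black block 70 (its x) x 50 (y) x 25 mm high, fixed; the lever's hinge axis runs along its y, 22 mm above the bench over the block's centre. The ball swings along x, about 38 mm either side of the centre, 92 mm high at the ends. Origin: centre of its underside
- tape: roll of green masking tape lying flat, 84 mm across, 24 mm high. Not part of the job. Origin: on its underside
- glue: yellow glue bottle, 36 mm across, 90 mm tall, orange cap. Not part of the job. Origin: on its underside
- sponge: yellow sanding block 70 x 45 x 25 mm. Not part of the job. Origin: on its underside
- marker: black marker pen 120 x 16 x 16 mm. Not part of the job. Origin: on its underside
- square: flat aluminium triangular try square, legs 140 mm, 7 mm thick. Not part of the job. Origin: on its underside
- brush: paint brush 200 mm long lying down. Not part of the job. Origin: on its underside
- candle: glass jar with a blue band and metal lid, 72 mm across, 70 mm tall. Not part of the job. Origin: on its underside

How it is judged:
By the outcome, as a careful person would: the job done as asked, in the order asked, and still so for the second after the job is handed in, with the robot touching nothing.
Of board_blue, board_yellow, board_white only 2 to 3 are there at a start; the rules pass over those that are not, and their reading is None.
At some moment in a run one of tin_green, tin_red may be knocked a few centimetres aside while the robot is not near it.
It also fails if it takes over 210 s, if anything falls off the work surface, if the arm or the gripper's body presses on something with over 40 N, if the wrist force passes 120 N, or if a joint passes its speed limit or range.

## Working session

There is one attempt and no reset: what is moved stays moved. The work goes in short steps, Python scripts to look and compute and a shell command to move; the robot and the scene stay as the last step left them, time stands still between calls to the robot, and variables do not carry over. Pictures are saved under pics/ and viewed, at most 14 in all, crops included, and the job is handed in when it is done.

```bash
mkdir -p pics; cat > h.py <<'E'
import numpy as np, cv2
from plant import ctrl, imaging
def cam(n):
    c=imaging.get_calibration(n); f=200/np.tan(np.radians(c["fovy"])/2)
    K=np.array([[f,0,c["cx"]],[0,f,c["cy"]],[0,0,1]]); return K,np.array(c["distortion"],float),np.array(c["R"]),np.array(c["t"]).ravel()
def onplane(n,uv,z):
    K,D,R,t=cam(n); p=cv2.undistortPoints(np.array(uv,float).reshape(-1,1,2),K,D).reshape(-1,2)
    d=np.c_[p,np.ones(len(p))]@R; o=-R.T@t
    return o+d*((z-o[2])/d[:,2])[:,None]
def cloud(n,depth):
    K,D,R,t=cam(n); v,u=np.mgrid[:400,:640]
    p=cv2.undistortPoints(np.stack([u,v],-1).reshape(-1,1,2).astype(float),K,D).reshape(-1,2)
    X=np.c_[p,np.ones(len(p))]*depth.reshape(-1,1)
    return ((X-t)@R).reshape(400,640,3)
def shot(n,name):
    im,d=imaging.read_camera(n); cv2.imwrite(f"pics/{name}.png",im); np.save(f"pics/{name}.npy",d); return im,d
E
python3 - <<'E'
from h import *
s=ctrl.get_state(); print(s)
for n in("top","side"):
    shot(n,n+"0"); K,D,R,t=cam(n); print(n,K[0,0],K[:2,2],D,(-R.T@t).round(3),R.round(3).tolist())
E
```

```text
{'time': 0.0, 'qpos': array([ 1.16898832e+00,  2.87174626e-01,  1.57820746e+00, -1.64246702e-05,
        1.27858149e+00, -1.50035460e-01]), 'dq': array([-0.00109012, -0.00062044, -0.00149617,  0.00204922,  0.00051853,
        0.00022029]), 'joint_efforts': array([-3.93592700e-04, -4.05985665e+01, -2.92622173e+01, -1.30803719e-04,
        5.92533019e-03,  3.94201868e-05]), 'eef_pos': array([0.16790891, 0.65314079, 0.24892466]), 'tcp_rot': array([ 1.25551596e-01,  9.92086383e-01, -1.14276130e-03, -3.15395546e-04]), 'contact_force': array([ 0.62759922, -0.37427154, -0.23884684]), 'wrist_torque': array([ 0.02638329,  0.06518486, -0.03538024]), 'finger_force': 0.0, 'opening': 0.9990642049966303}
top 363.5346589187455 [320.35449795 202.64311432] [0.01740486 0.         0.         0.         0.        ] [ 0.397 -0.048  1.109] [[0.023, -1.0, -0.001], [-0.986, -0.023, -0.163], [0.163, 0.005, -0.987]]
side 456.0002532244985 [326.46629187 197.32898262] [-0.08851455  0.          0.          0.          0.        ] [-0.092 -0.815  1.315] [[0.732, -0.681, -0.019], [-0.531, -0.554, -0.641], [0.426, 0.479, -0.767]]
```

View pics/top0.png

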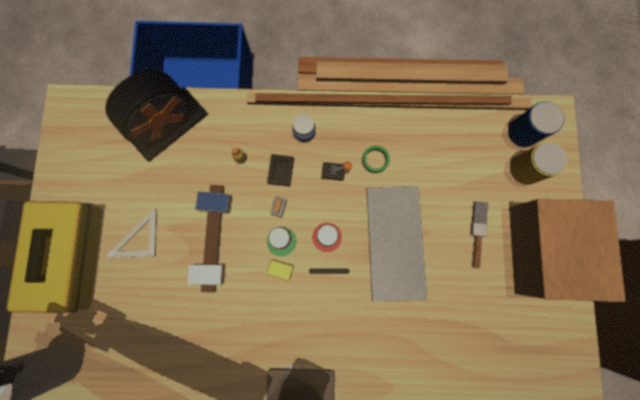

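View pics/side0.png

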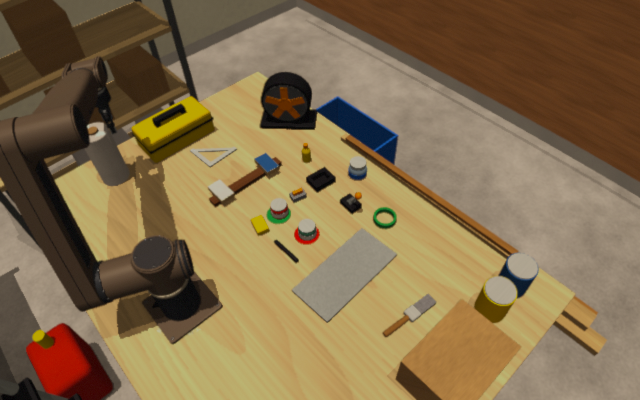

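The top view shows a blue board at (213,202) and a white one at (205,275) on the batten, with no yellow. The tins are at (279,239) and (327,236), the battery at (278,206), the dock at (281,170), the fan at (335,171) and the drying board at (397,243). The side view agrees. Next I'll zoom in and measure.

```bash
python3 - <<'E'
from h import *
t=cv2.imread("pics/top0.png"); s=cv2.imread("pics/side0.png")
cv2.imwrite("pics/ct.png",cv2.resize(t[120:310,180:440],None,fx=3,fy=3,interpolation=cv2.INTER_CUBIC))
cv2.imwrite("pics/cs.png",cv2.resize(s[140:330,200:420],None,fx=3,fy=3,interpolation=cv2.INTER_CUBIC))
X=cloud("top",np.load("pics/top0.npy"))
for n,(u,v) in dict(blue=(213,202),white=(205,275),bearer=(212,240),tinL=(279,239),tinR=(327,236),batt=(277,206),dock=(288,165),fan=(330,172),ball=(347,166),dry=(397,243),bench=(300,300)).items(): print(n,X[v,u].round(4))
E
```

```text
blue [0.5675 0.2758 0.044 ]
white [0.355  0.2834 0.0437]
bearer [0.4565 0.2772 0.0219]
tinL [0.4624 0.0752 0.0473]
tinR [ 0.4742 -0.0643  0.0484]
batt [0.5602 0.0858 0.0422]
dock [0.6899 0.0591 0.0292]
fan [ 0.6701 -0.0698  0.0319]
ball [ 0.6707 -0.1164  0.1033]
dry [ 0.4606 -0.2744  0.0157]
bench [0.2872 0.0109 0.0015]
```

View pics/ct.png

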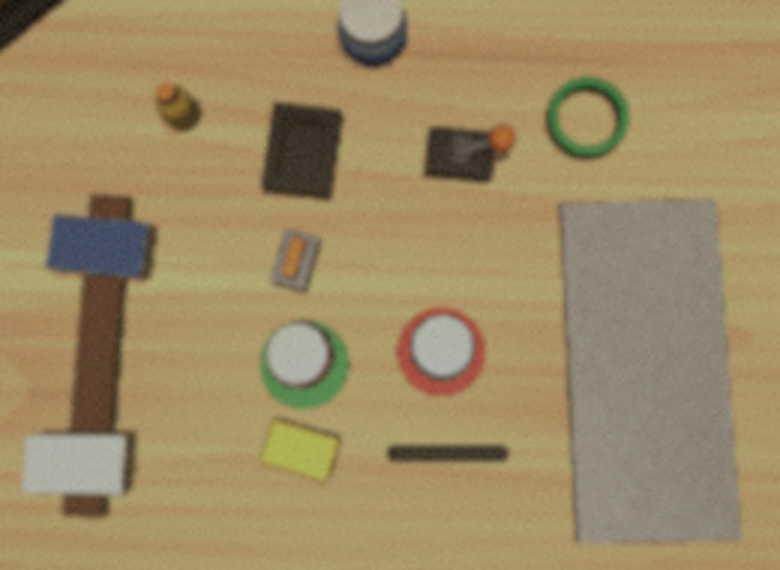

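View pics/cs.png

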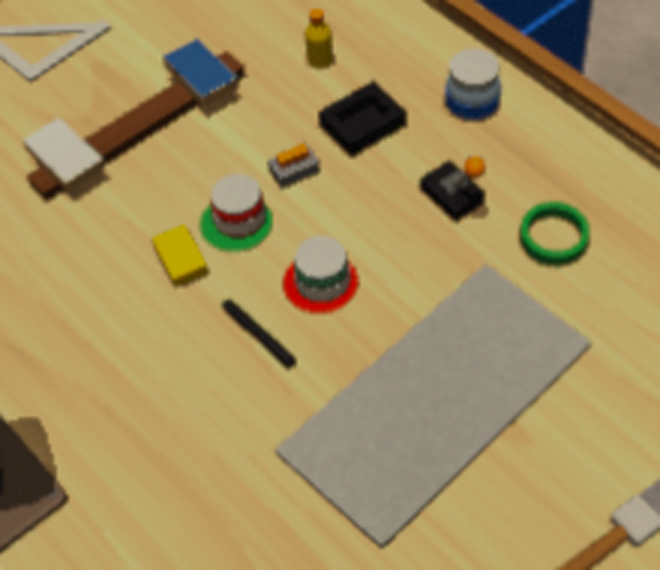

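In both views the red tin stands on the green mat (~(.46,.075)) and the green tin on the red mat (~(.47,-.065)). The lever ball leans towards world -y. Now I'll measure exact positions and yaws.

```bash
cat >> h.py <<'E'
def rect(X,m,col=None):
    "min area rect of world xy of the largest blob of mask m"
    n,l,st,_=cv2.connectedComponentsWithStats(m.astype(np.uint8)); k=1+st[1:,4].argmax()
    P=X[l==k]; c,wh,a=cv2.minAreaRect(P[:,:2].astype(np.float32)); 
    if wh[0]<wh[1]: wh=wh[::-1]; a+=90
    return np.round([*c,*wh,(a+90)%180-90,np.median(P[:,2])],4), (l==k)
def win(sh,u0,u1,v0,v1):
    m=np.zeros(sh,bool); m[v0:v1,u0:u1]=1; return m
E
cat > meas.py <<'E'
from h import *
import sys
tag=sys.argv[1] if len(sys.argv)>1 else "top0"
im=cv2.imread(f"pics/{tag}.png"); X=cloud("top",np.load(f"pics/{tag}.npy")); z=X[...,2]
hsv=cv2.cvtColor(im,cv2.COLOR_BGR2HSV); H,S,V=cv2.split(hsv)
W=lambda *a: win(z.shape,*a)
out=dict(
 blue=W(190,235,185,220)&(z>.035)&(z<.06),
 white=W(180,230,258,292)&(z>.035)&(z<.06),
 tinL=W(260,300,222,258)&(z>.04)&(z<.06),
 tinR=W(308,346,218,256)&(z>.04)&(z<.06),
 rib=W(265,292,192,222)&(H<20)&(S>150)&(V>110),
 batt=W(265,292,192,222)&(z>.014),
 dock=W(260,300,150,190)&(z>.022)&(z<.045),
 fan=W(315,345,155,185)&(z>.018)&(z<.045),
 ball=W(335,360,155,178)&(H<15)&(S>170),
 dry=W(360,435,180,306)&(S<60),
 greenmat=W(255,306,220,262)&(H>40)&(H<85)&(S>80)&(z<.02),
 redmat=W(306,348,215,258)&((H<10)|(H>170))&(S>150)&(z<.02))
hz=dict(blue=.042,white=.042,tinL=.05,tinR=.05,rib=.04,ball=.092,dock=.03,dry=.012,greenmat=.001,redmat=.001,batt=.024,fan=.025)
for n,m in out.items():
    try:
        r,b=rect(X,m); v,u=np.nonzero(b)
        hull=cv2.convexHull(np.c_[u,v].astype(np.float32)).reshape(-1,2)
        P=onplane("top",hull,hz[n])[:,:2].astype(np.float32); c,wh,a=cv2.minAreaRect(P); (e,er)=cv2.minEnclosingCircle(P)
        print(f"{n:9s} depth",r,"ray",np.round([*c,*wh,a],4),"circ",np.round([*e,er],4))
    except Exception as ex: print(n,ex)
E
python3 meas.py
```

```text
blue      depth [5.7000e-01 2.7820e-01 9.5900e-02 5.6400e-02 8.5548e+01 4.2700e-02] ray [5.69500e-01 2.77500e-01 9.78000e-02 5.65000e-02 8.58068e+01] circ [0.5697 0.278  0.0547]
white     depth [3.57900e-01 2.86400e-01 9.93000e-02 5.51000e-02 8.90086e+01 4.28000e-02] ray [3.57900e-01 2.85500e-01 1.00700e-01 5.51000e-02 8.87605e+01] circ [0.3578 0.2858 0.0565]
tinL      depth [0.4658 0.0754 0.0583 0.058  1.015  0.0501] ray [0.4652 0.0751 0.0579 0.0583 1.3095] circ [0.4661 0.0748 0.0308]
tinR      depth [ 0.4779 -0.0643  0.0586  0.0586  1.3159  0.0504] ray [ 0.4771 -0.0643  0.0581  0.0582  1.3271] circ [ 0.4776 -0.0649  0.0308]
rib       depth [4.81500e-01 2.78000e-02 2.24800e-01 2.70000e-02 3.52135e+01 4.00000e-02] ray [5.62100e-01 8.48000e-02 9.00000e-03 3.42000e-02 7.65607e+01] circ [0.5621 0.0846 0.0172]
batt      depth [4.86000e-01 3.98000e-02 2.41600e-01 6.22000e-02 3.03516e+01 2.58000e-02] ray [5.63800e-01 8.45000e-02 3.67000e-02 5.88000e-02 7.64268e+01] circ [0.5631 0.0851 0.0321]
dock      depth [ 0.6772  0.0831  0.0907  0.0707 -5.6473  0.0301] ray [6.76600e-01 8.27000e-02 7.0
[... 247 characters left out ...]
0789  0.0407]
ball      depth [ 6.72300e-01 -1.15500e-01  1.74000e-02  1.59000e-02  5.47288e+01
  1.03100e-01] ray [ 0.6738 -0.1172  0.0179  0.0173  0.739 ] circ [ 0.6741 -0.1164  0.01  ]
dry       depth [ 0.4612 -0.198   0.3373  0.3055  2.7039  0.0125] ray [ 0.4645 -0.271   0.3369  0.158   2.729 ] circ [ 0.4637 -0.2705  0.1833]
greenmat  depth [ 4.52900e-01  6.98000e-02  8.67000e-02  7.07000e-02 -5.67584e+01
  1.60000e-03] ray [ 0.4529  0.0698  0.0707  0.0866 33.0502] circ [0.4591 0.074  0.0435]
redmat    depth [ 4.65700e-01 -6.26000e-02  8.20000e-02  6.11000e-02  8.11044e+01
  1.50000e-03] ray [ 4.65800e-01 -6.26000e-02  8.21000e-02  6.12000e-02  8.10085e+01] circ [ 0.4762 -0.0636  0.0417]
```

```bash
r='python3 -m handwheel'
python3 -m handwheel '[0.155,-0.223,-0.05,0,0,0,0.155,-0.223,-0.05,0,0,0,0.155,-0.223,-0.05,0,0,0,0.155,-0.223,-0.05,0,0,0,0.155,-0.223,-0.05,0,0,0]' 0.5
python3 -m handwheel '[0.155,-0.223,-0.05,0,0,0,0.155,-0.223,-0.05,0,0,0,0.155,-0.223,-0.05,0,0,0,0.155,-0.223,-0.05,0,0,0,0.155,-0.223,-0.05,0,0,0]'
python3 -m handwheel '[0.155,-0.223,-0.05,0,0,0,0.155,-0.223,-0.05,0,0,0,0.155,-0.223,-0.05,0,0,0,0.155,-0.223,-0.05,0,0,0,0.155,-0.223,-0.05,0,0,0]'
python3 -m handwheel '[0.155,-0.223,-0.05,0,0,0,0.155,-0.223,-0.05,0,0,0,0,0,0,0,0,0.01,0,0,0,0,0,0,0,0,0,0,0,0]'
```

```text
time: 0.52
eef_pos: [0.2847, 0.4846, 0.2119]
tcp_rot: [0.125, 0.992, -0.0, -0.0]
contact_force: [0.6, -0.2, -0.0]
opening: 0.5
finger_force: 0.0
time: 0.93
eef_pos: [0.401, 0.3173, 0.1747]
tcp_rot: [0.125, 0.992, -0.0, -0.0]
contact_force: [1.4, -0.1, -1.1]
opening: 0.502
finger_force: 0.0
time: 1.35
eef_pos: [0.5173, 0.1501, 0.1372]
tcp_rot: [0.126, 0.992, 0.0, -0.0]
contact_force: [0.5, 0.9, 0.4]
opening: 0.498
finger_force: 0.0
time: 1.77
eef_pos: [0.5628, 0.0852, 0.1222]
tcp_rot: [0.118, 0.993, 0.0, -0.001]
contact_force: [0.6, 0.2, -0.2]
opening: 0.5
finger_force: 0.0
```

```bash
python3 -m handwheel '[0.004,-0.003,-0.25,0,0,0,0,0,-0.2,0,0,0,0,0,-0.057,0,0,0,0,0,0,0,0,0,0,0,0,0,0,0]'
python3 -m handwheel '[0,0,0,0,0,0,0,0,0,0,0,0,0,0,0,0,0,0,0,0,0,0,0,0,0,0,0,0,0,0]' 0 50
python3 -m handwheel '[0,0,0,0,0,0,0,0,0,0,0,0,0,0,0,0,0,0,0,0,0.2,0,0,0,0,0,0.2,0,0,0]'
```

```text
time: 2.18
eef_pos: [0.5637, 0.0857, 0.0473]
tcp_rot: [0.117, 0.993, 0.0, -0.0]
contact_force: [0.3, 0.2, 0.4]
opening: 0.499
finger_force: 0.0
time: 2.6
eef_pos: [0.5655, 0.0847, 0.0491]
tcp_rot: [0.118, 0.993, 0.0, 0.002]
contact_force: [-1.3, 0.7, 6.1]
opening: 0.144
finger_force: 50.5
time: 3.02
eef_pos: [0.5619, 0.0846, 0.1053]
tcp_rot: [0.118, 0.993, -0.0, -0.003]
contact_force: [1.8, -0.0, 0.5]
opening: 0.144
finger_force: 49.5
```

```bash
python3 -m handwheel '[0.25,-0.004,0,0,0,0.045,0.25,-0.004,0,0,0,0.045,0.2,-0.003,0,0,0,0,0.065,0,0,0,0,0,0,0,0,0,0,0]'
python3 -m handwheel '[0,0,-0.1,0,0,0,0,0,-0.04,0,0,0,0,0,0,0,0,0,0,0,0,0,0,0,0,0,0,0,0,0]'
python3 - <<'E'
from h import *
a,_=shot("side","side1"); b,_=shot("top","top1")
A=cv2.resize(a[140:230,280:380],(500,450),interpolation=cv2.INTER_CUBIC);cv2.imwrite("pics/c1.png",A)
E
```

```text
time: 3.43
eef_pos: [0.681, 0.0824, 0.1071]
tcp_rot: [0.048, 0.999, -0.0, 0.001]
contact_force: [-0.2, -0.4, -1.1]
opening: 0.144
finger_force: 49.5
time: 3.85
eef_pos: [0.6779, 0.0831, 0.0854]
tcp_rot: [0.047, 0.999, -0.0, -0.0]
contact_force: [1.0, 0.5, -0.3]
opening: 0.147
finger_force: 49.5
```

View pics/c1.png

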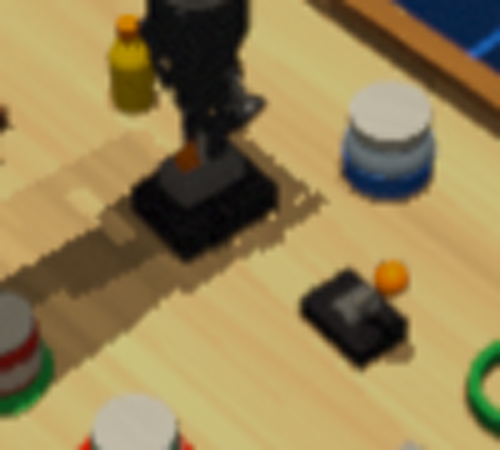

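The battery is centred over the dock (crop (200,180)) and aligned with it. I'll lower it in steps and watch the force.

```bash
python3 -m handwheel '[-0.006,0,-0.04,0,0,0,0,0,-0.04,0,0,0,0,0,0,0,0,0,0,0,0,0,0,0]'
python3 -m handwheel '[0,0,-0.04,0,0,0,0,0,-0.03,0,0,0,0,0,0,0,0,0]'
python3 -m handwheel '[0,0,-0.04,0,0,0,0,0,0,0,0,0,0,0,0,0,0,0]'
```

```text
time: 4.28
eef_pos: [0.6776, 0.0829, 0.0731]
tcp_rot: [0.047, 0.999, -0.0, -0.0]
contact_force: [0.7, -0.1, -1.0]
opening: 0.145
finger_force: 49.5
time: 4.53
eef_pos: [0.6775, 0.083, 0.0619]
tcp_rot: [0.047, 0.999, 0.0, -0.0]
contact_force: [1.3, -0.6, -2.1]
opening: 0.143
finger_force: 49.4
time: 4.78
eef_pos: [0.6776, 0.0829, 0.0567]
tcp_rot: [0.047, 0.999, -0.0, -0.0]
contact_force: [1.1, -1.3, -1.8]
opening: 0.145
finger_force: 49.5
```

```bash
python3 -m handwheel '[0,0,-0.015,0,0,0,0,0,0,0,0,0]'
python3 -m handwheel '[0,0,-0.02,0,0,0,0,0,0,0,0,0]'
python3 -m handwheel '[0,0,0,0,0,0,0,0,0,0,0,0,0,0,0.2,0,0,0,0,0,0,0,0,0,0,0,0,0,0,0]' 0.4
python3 -m handwheel '[0,0,0,0,0,0,0,0,0,0,0,0,0,0,0,0,0,0,0,0,0,0,0,0]' 0
python3 -m handwheel '[0,0,-0.08,0,0,0,0,0,0,0,0,0]'
```

```text
time: 4.95
eef_pos: [0.6779, 0.0829, 0.0553]
tcp_rot: [0.047, 0.999, -0.0, -0.0]
contact_force: [0.7, -0.9, -0.5]
opening: 0.144
finger_force: 49.6
time: 5.12
eef_pos: [0.6783, 0.0828, 0.0551]
tcp_rot: [0.047, 0.999, -0.0, -0.0]
contact_force: [-5.8, -0.2, 11.2]
opening: 0.139
finger_force: 51.0
time: 5.53
eef_pos: [0.6794, 0.083, 0.084]
tcp_rot: [0.047, 0.999, 0.0, 0.002]
contact_force: [0.1, 0.3, -0.4]
opening: 0.401
finger_force: 0.0
time: 5.87
eef_pos: [0.6771, 0.083, 0.0808]
tcp_rot: [0.047, 0.999, -0.0, -0.001]
contact_force: [1.1, 0.4, 0.6]
opening: -0.001
finger_force: 0.0
time: 6.03
eef_pos: [0.6762, 0.0829, 0.067]
tcp_rot: [0.047, 0.999, -0.0, -0.002]
contact_force: [-1.4, 0.6, 0.2]
opening: 0.004
finger_force: 0.0
```

```bash
python3 -m handwheel '[0,0,-0.015,0,0,0,0,0,0,0,0,0]'
python3 -m handwheel '[0,0,-0.015,0,0,0,0,0,0,0,0,0]'
```

```text
time: 6.2
eef_pos: [0.6772, 0.083, 0.0665]
tcp_rot: [0.047, 0.999, -0.0, -0.001]
contact_force: [-0.1, -0.9, 0.2]
opening: 0.0
finger_force: 0.0
time: 6.37
eef_pos: [0.6778, 0.0829, 0.0652]
tcp_rot: [0.047, 0.999, -0.0, -0.0]
contact_force: [0.4, -0.1, 0.5]
opening: 0.001
finger_force: 0.0
```

```bash
python3 -m handwheel '[0,0,-0.02,0,0,0,0,0,0,0,0,0]'
python3 -m handwheel '[0,0,-0.02,0,0,0,0,0,0,0,0,0]'
```

```text
time: 6.53
eef_pos: [0.6783, 0.083, 0.0651]
tcp_rot: [0.047, 0.999, -0.0, -0.0]
contact_force: [-3.6, -0.6, 8.4]
opening: 0.002
finger_force: 3.7
time: 6.7
eef_pos: [0.6785, 0.083, 0.0651]
tcp_rot: [0.047, 0.999, -0.0, -0.001]
contact_force: [-10.1, -0.4, 19.8]
opening: -0.0
finger_force: 9.6
```

Seated: rib top at 46 mm, 20 N reaction. Next is the blue board, gripped by its +y overhang.

```bash
python3 -m handwheel '[0,0,-0.015,0,0,0,0,0,0,0,0,0]'
python3 -m handwheel '[0,0,0.25,0,0,0,0,0,0.25,0,0,0,0,0,0.25,0,0,0,-0.08,0.17,0.1,0,0,-0.076,-0.08,0.17,0.05,0,0,-0.076]'
python3 -m handwheel '[-0.08,0.17,0,0,0,-0.076,-0.08,0.17,0,0,0,-0.076,-0.08,0.17,0,0,0,-0.076,-0.08,0.17,0,0,0,-0.076,-0.08,0.17,0,0,0,-0.076]' 1
python3 -m handwheel '[-0.08,0.17,0,0,0,-0.076,-0.07,0.18,0,0,0,-0.076,0,0,0,0,0,-0.076,0,0,0,0,0,-0.076,0,0,0,0,0,-0.076]'
python3 -m handwheel '[0,0,0,0,0,-0.076,0,0,0,0,0,0,0,0,0,0,0,0]'
```

```text
time: 6.87
eef_pos: [0.6786, 0.083, 0.0651]
tcp_rot: [0.047, 0.999, -0.0, -0.001]
contact_force: [-14.3, -0.1, 26.9]
opening: -0.006
finger_force: 13.6
time: 7.28
eef_pos: [0.6565, 0.1334, 0.1983]
tcp_rot: [0.17, 0.985, 0.001, 0.005]
contact_force: [0.1, 0.2, -1.5]
opening: 0.003
finger_force: 0.0
time: 7.7
eef_pos: [0.5932, 0.2626, 0.1927]
tcp_rot: [0.451, 0.892, 0.0, 0.0]
contact_force: [-0.3, 1.3, -0.3]
opening: 0.707
finger_force: 0.0
time: 8.12
eef_pos: [0.5709, 0.3149, 0.1925]
tcp_rot: [0.693, 0.721, 0.0, 0.0]
contact_force: [0.1, 0.1, 0.4]
opening: 1.0
finger_force: 0.0
time: 8.37
eef_pos: [0.5714, 0.314, 0.1925]
tcp_rot: [0.732, 0.681, 0.0, 0.0]
contact_force: [-0.1, 0.0, 0.8]
opening: 1.002
finger_force: 0.0
```

```bash
python3 -m handwheel '[0,0,-0.25,0,0,0,0,0,-0.25,0,0,0,0,0,-0.25,0,0,0,0,0,-0.2,0,0,0,0,0,-0.05,0,0,0]'
python3 -m handwheel '[0,0,-0.057,0,0,0,0,0,0,0,0,0,0,0,0,0,0,0]'
python3 -m handwheel '[0,0,0,0,0,0,0,0,0,0,0,0,0,0,0,0,0,0,0,0,0,0,0,0]' 0 70
python3 -m handwheel '[0,0,0,0,0,0,0,0,0.1,0,0,0,0,0,0.2,0,0,0,0,0,0.25,0,0,0,0,0,0.25,0,0,0]'
```

```text
time: 8.78
eef_pos: [0.5673, 0.3122, 0.0358]
tcp_rot: [0.733, 0.681, -0.005, -0.002]
contact_force: [-0.8, -1.2, -0.2]
opening: 0.998
finger_force: 0.0
time: 9.03
eef_pos: [0.5727, 0.3144, 0.0356]
tcp_rot: [0.733, 0.68, 0.001, 0.001]
contact_force: [0.7, -0.1, 0.8]
opening: 0.997
finger_force: 0.0
time: 9.37
eef_pos: [0.5727, 0.3146, 0.0365]
tcp_rot: [0.733, 0.68, 0.002, 0.001]
contact_force: [-1.1, -0.5, 6.3]
opening: 0.64
finger_force: 73.4
time: 9.78
eef_pos: [0.5705, 0.3136, 0.1549]
tcp_rot: [0.733, 0.68, -0.001, -0.0]
contact_force: [0.8, 0.5, -0.4]
opening: 0.643
finger_force: 73.8
```

```bash
python3 -m handwheel '[0,-0.25,0.1,0,0,0,0,-0.25,0.1,0,0,0,0,-0.25,0.1,0,0,0,0,-0.25,0.1,0,0,0,0,-0.25,0.1,0,0,0]'
python3 -m handwheel '[0,-0.25,0.1,0,0,0,0,-0.25,0.1,0,0,0,0,-0.25,0.1,0,0,0,0,-0.25,0.1,0,0,0,0,-0.25,0.1,0,0,0]'
python3 -m handwheel '[0,-0.25,0,0,0,0,0,-0.25,0,0,0,0,0,-0.25,0,0,0,0,0,-0.25,0,0,0,0,0,-0.25,0,0,0,0]'
python3 -m handwheel '[0,-0.15,0,0.076,-0.006,0,0,0,0,0.076,-0.006,0,0,0,0,0.076,-0.006,0,0,0,0,0.076,-0.006,0,0,0,0,0.076,-0.006,0]'
python3 -c "
from plant import ctrl;print(ctrl.get_state()['qpos'])"
```

```text
time: 10.2
eef_pos: [0.5708, 0.125, 0.2306]
tcp_rot: [0.733, 0.68, 0.0, 0.0]
contact_force: [0.0, -0.1, 0.0]
opening: 0.645
finger_force: 73.8
time: 10.62
eef_pos: [0.5706, -0.0627, 0.3056]
tcp_rot: [0.733, 0.68, 0.0, 0.001]
contact_force: [0.3, 0.6, -0.5]
opening: 0.639
finger_force: 73.8
time: 11.03
eef_pos: [0.5707, -0.2502, 0.3049]
tcp_rot: [0.733, 0.68, 0.0, 0.001]
contact_force: [1.1, 0.0, -0.5]
opening: 0.636
finger_force: 73.8
time: 11.45
eef_pos: [0.5712, -0.2718, 0.3057]
tcp_rot: [0.7, 0.649, 0.219, -0.2]
contact_force: [-0.4, 0.0, -1.0]
opening: 0.641
finger_force: 73.9
[-0.76896667  0.30769268  1.52300794  0.45858907  1.70652825 -0.7232286 ]
```

```bash
python3 -m handwheel '[0,0,0,0.0775,-0.0057,0,0,0,0,0.0775,-0.0057,0,0,0,0,0.0775,-0.0057,0,0,0,0,0.0775,-0.0057,0,0,0,0,0.0775,-0.0057,0]'
python3 -m handwheel '[0,0,0,0.0775,-0.0057,0,0,0,0,0.0775,-0.0057,0,0,0,0,0.0775,-0.0057,0,0,0,0,0,0,0,0,0,0,0,0,0]'
python3 -c "
from plant import ctrl;s=ctrl.get_state();print(s['qpos'])
from scipy.spatial.transform import Rotation as R
print(R.from_quat(s['tcp_rot']).as_matrix().round(3))"
```

```text
time: 11.87
eef_pos: [0.5711, -0.2719, 0.3051]
tcp_rot: [0.603, 0.559, 0.419, -0.387]
contact_force: [0.8, 0.0, -0.3]
opening: 0.639
finger_force: 73.9
time: 12.28
eef_pos: [0.5711, -0.2709, 0.3024]
tcp_rot: [0.519, 0.479, 0.519, -0.482]
contact_force: [0.7, -1.1, -0.4]
opening: 0.639
finger_force: 73.9
[-0.87078828  0.60748142  1.48353017  1.10575103  2.24071301 -0.67958225]
[[ 0.003  0.997  0.076]
 [-0.004 -0.076  0.997]
 [ 1.    -0.004  0.004]]
```

```bash
python3 -m handwheel '[0,0,-0.25,0,0,0,0,0,-0.25,0,0,0,0,0,-0.25,0,0,0,0,0,-0.25,0,0,0,0,0,-0.2,0,0,0]'
python3 - <<'E'
from h import *
from scipy.spatial.transform import Rotation as R
s=ctrl.get_state();print(s['eef_pos'],s['qpos'],R.from_quat(s['tcp_rot']).as_matrix().round(3)[2])
a,_=shot("side","side2"); cv2.imwrite("pics/c2.png",cv2.resize(a[130:400,150:510],None,fx=2,fy=2))
E
```

```text
time: 12.7
eef_pos: [0.5717, -0.2712, 0.1232]
tcp_rot: [0.519, 0.481, 0.518, -0.48]
contact_force: [1.3, 0.3, -1.8]
opening: 0.642
finger_force: 73.9
[ 0.57168924 -0.27119167  0.12323372] [-0.87014588  0.86035301  1.46139915  0.96217126  2.11887126 -0.928108  ] [ 1.     0.001 -0.001]
```

View pics/c2.png

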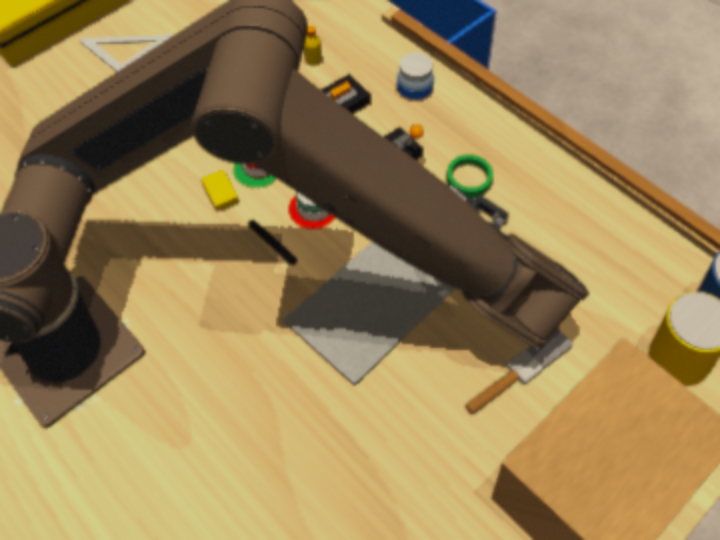

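The blue board hangs behind the wrist, over the far end of the grey board (about crop (460,250)). The wrist at (550,300) is above the brush, and the box edge is nearby, so I'll check the box distance and place slightly towards +y.

```bash
python3 - <<'E'
from h import *
X=cloud("top",np.load("pics/top0.npy")); 
m=win(X.shape[:2],470,640,190,310)&(X[...,2]>.03); P=X[m]; P=P[P[:,2]<.5]
print(P[:,:].min(0),P.max(0)); b=P[P[:,2]>.05]; print("box ymax",b[:,1].max(),b[:,2].max()); q=P[P[:,2]<.05]; print(q.min(0),q.max(0))
m=win(X.shape[:2],465,495,195,270)&(X[...,2]>.006); P=X[m];print("brush",P.min(0),P.max(0))
E
python3 -m handwheel '[0,0.15,-0.05,0,0,0,0,0.15,-0.05,0,0,0,0,0,0,0,0,0,0,0,0,0,0,0]'
```

```text
[ 0.32071474 -0.82045657  0.03009621] [ 0.58148687 -0.6152994   0.15649728]
box ymax -0.6152994034394134 0.15649728417446457
[ 0.32094914 -0.62188929  0.03009621] [ 0.5802175  -0.6158776   0.04990608]
brush [ 0.39569037 -0.54821567  0.00627475] [ 0.60164918 -0.0480781   1.10897097]
time: 13.08
eef_pos: [0.572, -0.2257, 0.1109]
tcp_rot: [0.518, 0.481, 0.519, -0.481]
contact_force: [-0.1, 0.1, 0.1]
opening: 0.645
finger_force: 73.9
```

```bash
python3 -m handwheel '[0,0,-0.06,0,0,0,0,0,0,0,0,0]'
python3 -m handwheel '[0,0,-0.02,0,0,0,0,0,0,0,0,0]'
python3 -m handwheel '[0,0,-0.012,0,0,0,0,0,0,0,0,0]'
```

```text
time: 13.25
eef_pos: [0.5718, -0.2272, 0.1003]
tcp_rot: [0.518, 0.48, 0.519, -0.481]
contact_force: [-0.6, -0.9, -0.7]
opening: 0.639
finger_force: 73.9
time: 13.42
eef_pos: [0.5716, -0.2271, 0.0973]
tcp_rot: [0.518, 0.479, 0.52, -0.481]
contact_force: [0.2, -0.7, 0.9]
opening: 0.64
finger_force: 73.9
time: 13.58
eef_pos: [0.5715, -0.2273, 0.0972]
tcp_rot: [0.516, 0.479, 0.521, -0.482]
contact_force: [-0.2, -1.2, 5.6]
opening: 0.636
finger_force: 74.0
```

```bash
python3 -m handwheel '[0,0,0.006,0,0,0,0,0,0,0,0,0,0,0,0,0,0,0,0,0,0,0,0,0]' 0.75
python3 -m handwheel '[0,0,0,0,0,0,-0.006,-0.08,0,0,0,0,-0.008,-0.1,0,0,0,0,-0.01,-0.13,0,0,0,0,0,0,0,0,0,0]' 0.9
python3 -m handwheel '[0,0,0.1,0,0,0,0,0,0.2,0,0,0,0,0,0.25,0,0,0,0,0,0.25,0,0,0,0,0,0.25,0,0,0]'
python3 -m handwheel '[0,0,0.25,0,0,0,0,0,0,-0.0775,0.006,0,0,0,0,-0.0775,0.006,0,0,0,0,-0.0775,0.006,0,0,0,0,-0.0775,0.006,0]'
python3 -m handwheel '[0,0,0,-0.0775,0.006,0,0,0,0,-0.0775,0.006,0,0,0,0,-0.0775,0.006,0,0,0,0,-0.0775,0.006,0,0,0,0,-0.0775,0.006,0]'
```

```text
time: 13.92
eef_pos: [0.5712, -0.2259, 0.0954]
tcp_rot: [0.518, 0.479, 0.519, -0.482]
contact_force: [0.3, -0.5, -0.7]
opening: 0.747
finger_force: 0.0
time: 14.33
eef_pos: [0.5676, -0.2763, 0.0962]
tcp_rot: [0.519, 0.479, 0.52, -0.48]
contact_force: [-0.6, -0.4, -0.4]
opening: 0.899
finger_force: 0.0
time: 14.75
eef_pos: [0.5675, -0.2717, 0.2556]
tcp_rot: [0.518, 0.479, 0.519, -0.483]
contact_force: [0.0, -0.5, 0.5]
opening: 0.898
finger_force: 0.0
time: 15.17
eef_pos: [0.5675, -0.2724, 0.2922]
tcp_rot: [0.63, 0.582, 0.377, -0.35]
contact_force: [0.1, 0.8, 0.0]
opening: 0.899
finger_force: 0.0
time: 15.58
eef_pos: [0.5676, -0.2722, 0.2926]
tcp_rot: [0.714, 0.66, 0.171, -0.158]
contact_force: [-0.4, 0.6, -0.6]
opening: 0.9
finger_force: 0.0
```

```bash
python3 -m handwheel '[0,0.26,0,-0.0745,0.0055,0,0,0.26,0,-0.0745,0.0055,0,0,0.26,0,-0.0745,0.0055,0,0,0.26,0,-0.0745,0.0055,0,0,0.26,0,0,0,0.035]' 1
python3 -m handwheel '[-0.05,0.26,0,0,0,0,-0.05,0.26,0,0,0,0,-0.05,0.26,0,0,0,0,-0.05,0.26,0,0,0,0,-0.05,0.26,0,0,0,0]'
python3 -m handwheel '[-0.19,0.2,0,0,0,0,-0.19,0.2,0,0,0,0,-0.19,0.2,0,0,0,0,-0.19,0.2,0,0,0,0,-0.19,0.2,0,0,0,0]'
python3 -m handwheel '[-0.19,0.2,-0.05,0,0,0,0,0.16,-0.2,0,0,0,0,0,-0.25,0,0,0,0,0,-0.2,0,0,0,0,0,0,0,0,0]'
python3 - <<'E'
from h import *
from scipy.spatial.transform import Rotation as R
print(R.from_quat(ctrl.get_state()['tcp_rot']).as_matrix().round(3), ctrl.get_state()['qpos'])
a,_=shot("side","side3"); b,_=shot("top","top3")
cv2.imwrite("pics/c3.png",np.hstack([cv2.resize(a[170:370,250:450],(400,400)),cv2.resize(b[170:310,340:480],(400,400))]))
E
```

```text
time: 16.0
eef_pos: [0.5666, -0.0727, 0.2926]
tcp_rot: [0.714, 0.7, 0.003, -0.0]
contact_force: [1.0, 0.3, -0.6]
opening: 0.997
finger_force: 0.0
time: 16.42
eef_pos: [0.5285, 0.1199, 0.2915]
tcp_rot: [0.715, 0.699, 0.003, -0.002]
contact_force: [1.1, 0.1, -0.3]
opening: 0.996
finger_force: 0.0
time: 16.83
eef_pos: [0.385, 0.2687, 0.2913]
tcp_rot: [0.715, 0.699, 0.003, -0.002]
contact_force: [0.8, -0.1, -0.3]
opening: 1.003
finger_force: 0.0
time: 17.25
eef_pos: [0.3542, 0.3195, 0.1795]
tcp_rot: [0.715, 0.699, -0.004, -0.004]
contact_force: [-0.6, -0.5, -0.9]
opening: 1.001
finger_force: 0.0
[[ 0.022  1.    -0.011]
 [ 1.    -0.022  0.001]
 [ 0.001 -0.011 -1.   ]] [ 0.51776435 -0.08166221  2.11136336  0.00673981  1.12091361  0.5368322 ]
```

View pics/c3.png

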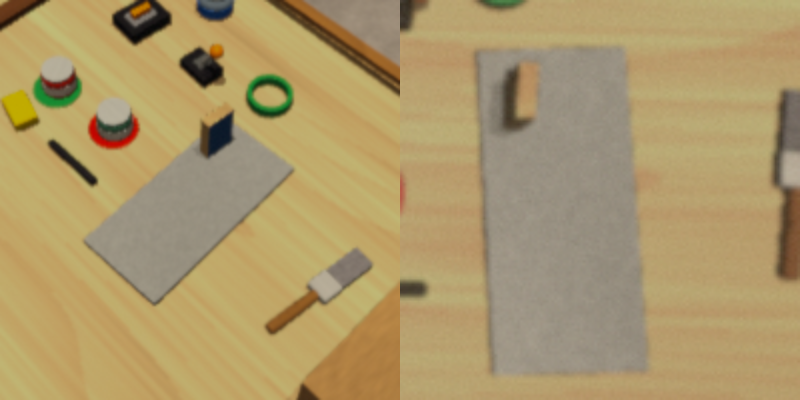

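Left half: blue is standing at (217,130) and the battery is flush at (142,15). Right half: only blue's thin top edge shows at (525,92), so it's vertical. Next is the white board.

```bash
python3 -m handwheel '[0.01,0.005,0,0,0,0,0,0,-0.25,0,0,0,0,0,-0.25,0,0,0,0,0,-0.2,0,0,0,0,0,0,0,0,0]'
python3 -m handwheel '[0,0,0,0,0,0,0,0,0,0,0,0]'
```

```text
time: 17.77
eef_pos: [0.3589, 0.3203, 0.0776]
tcp_rot: [0.716, 0.698, -0.001, -0.003]
contact_force: [-1.4, 0.0, -0.9]
opening: 1.0
finger_force: 0.0
time: 17.93
eef_pos: [0.3634, 0.3231, 0.0842]
tcp_rot: [0.716, 0.699, 0.005, -0.001]
contact_force: [0.2, 0.0, 1.3]
opening: 1.002
finger_force: 0.0
```

```bash
python3 -m handwheel '[-0.033,-0.007,-0.1,0,0,0,0,0,-0.15,0,0,0,0,0,-0.085,0,0,0,0,0,0,0,0,0,0,0,0,0,0,0]'
python3 -m handwheel '[0,0,0,0,0,0,0,0,0,0,0,0,0,0,0,0,0,0,0,0,0,0,0,0,0,0,0,0,0,0]' 0 70
python3 -m handwheel '[0,0,0,0,0,0,0,0,0.1,0,0,0,0,0,0.2,0,0,0,0,0,0.25,0,0,0,0,0,0.25,0,0,0]'
```

```text
time: 18.35
eef_pos: [0.3577, 0.3218, 0.0329]
tcp_rot: [0.715, 0.699, 0.005, -0.002]
contact_force: [0.4, 0.0, 0.4]
opening: 0.999
finger_force: 0.0
time: 18.77
eef_pos: [0.3574, 0.3217, 0.0329]
tcp_rot: [0.715, 0.699, 0.004, -0.002]
contact_force: [-2.2, -0.0, 7.6]
opening: 0.643
finger_force: 72.3
time: 19.18
eef_pos: [0.3554, 0.3205, 0.1518]
tcp_rot: [0.715, 0.699, 0.002, -0.002]
contact_force: [1.2, 0.5, 0.2]
opening: 0.64
finger_force: 74.2
```

```bash
python3 -m handwheel '[0.19,-0.1,0.15,0,0,0,0.19,-0.1,0.15,0,0,0,0.19,-0.1,0.15,0,0,0,0.19,-0.1,0.15,0,0,0,0.19,-0.1,0.15,0,0,0]'
python3 -m handwheel '[0,-0.25,0.05,0,0,0,0,-0.25,0.05,0,0,0,0,-0.25,0.05,0,0,0,0,-0.25,0.05,0,0,0,0,-0.25,0.05,0,0,0]'
python3 -m handwheel '[0,-0.26,0,0,0,0,0,-0.26,0,0,0,0,0,-0.26,0,0,0,0,0,-0.26,0,0,0,0,0,-0.26,0,0,0,0]'
python3 -m handwheel '[0,-0.25,0,0,0,0,0,-0.25,0,0,0,0,0,-0.2,0,0.077,-0.0017,0,0,0,0,0.077,-0.0017,0,0,0,0,0.077,-0.0017,0]'
python3 -m handwheel '[0,0,0,0.077,-0.0017,0,0,0,0,0.077,-0.0017,0,0,0,0,0.077,-0.0017,0,0,0,0,0.077,-0.0017,0,0,0,0,0.077,-0.0017,0]'
python3 -m handwheel '[0,0,0,0.077,-0.0017,0,0,0,0,0.077,-0.0017,0,0,0,0,0.077,-0.0017,0,0,0,0,0.077,-0.0017,0,0,0,0,0,0,0]'
python3 -c "
from plant import ctrl;s=ctrl.get_state();print(s['qpos'])
from scipy.spatial.transform import Rotation as R
print(R.from_quat(s['tcp_rot']).as_matrix().round(3))"
```

```text
time: 19.6
eef_pos: [0.4995, 0.245, 0.2651]
tcp_rot: [0.715, 0.699, 0.003, -0.002]
contact_force: [1.0, 0.2, -0.8]
opening: 0.641
finger_force: 74.4
time: 20.02
eef_pos: [0.4981, 0.0568, 0.3016]
tcp_rot: [0.715, 0.699, 0.003, -0.002]
contact_force: [0.6, -0.3, -1.1]
opening: 0.646
finger_force: 74.4
time: 20.43
eef_pos: [0.498, -0.1384, 0.3014]
tcp_rot: [0.715, 0.699, 0.003, -0.002]
contact_force: [1.0, 0.3, -0.3]
opening: 0.644
finger_force: 74.4
time: 20.85
eef_pos: [0.4985, -0.2434, 0.3021]
tcp_rot: [0.703, 0.686, 0.134, -0.129]
contact_force: [-0.6, 0.9, -0.7]
opening: 0.643
finger_force: 74.3
time: 21.27
eef_pos: [0.4986, -0.2425, 0.3017]
tcp_rot: [0.631, 0.617, 0.337, -0.328]
contact_force: [0.0, 1.0, -0.4]
opening: 0.643
finger_force: 74.4
time: 21.68
eef_pos: [0.4977, -0.2415, 0.2967]
tcp_rot: [0.534, 0.517, 0.477, -0.469]
contact_force: [-0.4, 0.6, -1.7]
opening: 0.64
finger_force: 74.4
[-0.9114163   0.45863175  1.66213594  0.90551274  2.21823158 -0.82306481]
[[ 0.01   1.     0.023]
 [ 0.104 -0.024  0.994]
 [ 0.994 -0.008 -0.105]]
```

```bash
python3 -m handwheel '[-0.1,0,0,0.067,-0.0015,0,-0.1,0,-0.15,0,0,0,-0.08,0,-0.2,0,0,0,0,0,-0.2,0,0,0,0,0,-0.2,0,0,0]'
python3 -m handwheel '[0,0,-0.2,0,0,0,0,0,-0.2,0,0,0,0,0,-0.09,0,0,0,0,0,0,0,0,0,0,0,0,0,0,0]'
python3 -c "
from plant import ctrl;s=ctrl.get_state();print(s['qpos'])
from scipy.spatial.transform import Rotation as R
print(R.from_quat(s['tcp_rot']).as_matrix().round(3))"
```

```text
time: 22.1
eef_pos: [0.4564, -0.2421, 0.1881]
tcp_rot: [0.509, 0.498, 0.502, -0.491]
contact_force: [0.3, 0.4, -0.8]
opening: 0.64
finger_force: 74.4
time: 22.52
eef_pos: [0.4569, -0.2419, 0.1155]
tcp_rot: [0.508, 0.496, 0.503, -0.493]
contact_force: [0.5, 0.5, 0.2]
opening: 0.641
finger_force: 74.4
[-0.96249499  0.72972626  1.71789321  0.75555924  2.10680882 -1.11623448]
[[ 0.001  1.     0.022]
 [ 0.008 -0.022  1.   ]
 [ 1.    -0.001 -0.008]]
```

```bash
python3 -m handwheel '[0,0,-0.09,0.005,0,0,0,0,0,0,0,0]'
python3 -m handwheel '[0,0,-0.025,0,0,0,0,0,0,0,0,0]'
python3 -m handwheel '[0,0,-0.02,0,0,0,0,0,0,0,0,0]'
```

```text
time: 22.68
eef_pos: [0.4569, -0.242, 0.1019]
tcp_rot: [0.506, 0.495, 0.505, -0.494]
contact_force: [-0.1, 0.9, -0.7]
opening: 0.646
finger_force: 74.4
time: 22.85
eef_pos: [0.4569, -0.242, 0.0985]
tcp_rot: [0.506, 0.494, 0.505, -0.494]
contact_force: [0.3, 0.2, -1.2]
opening: 0.643
finger_force: 74.4
time: 23.02
eef_pos: [0.4568, -0.2426, 0.0971]
tcp_rot: [0.504, 0.494, 0.507, -0.495]
contact_force: [-0.3, -0.8, 5.9]
opening: 0.642
finger_force: 74.5
```

```bash
python3 -m handwheel '[0,0,0.006,0,0,0,0,0,0,0,0,0,0,0,0,0,0,0,0,0,0,0,0,0]' 0.75
python3 -m handwheel '[0,0,0,0,0,0,-0.002,-0.08,0,0,0,0,-0.002,-0.1,0,0,0,0,-0.003,-0.13,0,0,0,0,0,0,0,0,0,0]' 0.9
python3 -m handwheel '[0,0,0.1,0,0,0,0,0,0.2,0,0,0,0,0,0.25,0,0,0,0,0,0.25,0,0,0,0,0,0.25,0,0,0]'
python3 -m handwheel '[0,0,0.25,0,0,0,0.1,0,0,-0.077,0.002,0,0.1,0,0,-0.077,0.002,0,0.1,0,0,-0.077,0.002,0,0.1,0,0,-0.077,0.002,0]'
python3 -m handwheel '[0,0,0,-0.077,0.002,0,0,0,0,-0.077,0.002,0,0,0,0,-0.077,0.002,0,0,0,0,-0.077,0.002,0,0,0,0,-0.077,0.002,0]'
python3 -m handwheel '[0,0,0,-0.077,0.002,0,0,0,0,-0.077,0.002,0,0,0,0,-0.077,0.002,0,0,0,0,-0.0535,0.0015,0,0,0,0,0,0,0]'
python3 - <<'E'
from h import *
from scipy.spatial.transform import Rotation as R
print(R.from_quat(ctrl.get_state()['tcp_rot']).as_matrix().round(3), ctrl.get_state()['qpos'])
a,_=shot("side","side4"); b,_=shot("top","top4")
cv2.imwrite("pics/c4.png",np.hstack([cv2.resize(a[170:370,250:450],(400,400)),cv2.resize(b[170:310,260:400],(400,400))]))
E
```

```text
time: 23.35
eef_pos: [0.4566, -0.2416, 0.0953]
tcp_rot: [0.506, 0.494, 0.505, -0.495]
contact_force: [-1.0, -0.9, -0.3]
opening: 0.748
finger_force: 0.0
time: 23.77
eef_pos: [0.4557, -0.2918, 0.0957]
tcp_rot: [0.507, 0.494, 0.506, -0.493]
contact_force: [-0.2, 0.0, 0.9]
opening: 0.896
finger_force: 0.0
time: 24.18
eef_pos: [0.4552, -0.288, 0.254]
tcp_rot: [0.506, 0.493, 0.506, -0.495]
contact_force: [0.9, -0.6, 0.0]
opening: 0.897
finger_force: 0.0
time: 24.6
eef_pos: [0.5159, -0.2889, 0.2907]
tcp_rot: [0.614, 0.598, 0.368, -0.36]
contact_force: [0.5, 0.5, -0.8]
opening: 0.9
finger_force: 0.0
time: 25.02
eef_pos: [0.5155, -0.2887, 0.2909]
tcp_rot: [0.696, 0.678, 0.168, -0.166]
contact_force: [0.3, 0.3, 0.2]
opening: 0.898
finger_force: 0.0
time: 25.43
eef_pos: [0.5157, -0.2859, 0.2912]
tcp_rot: [0.716, 0.698, 0.011, -0.013]
contact_force: [0.9, -0.8, 0.7]
opening: 0.9
finger_force: 0.0
[[ 0.024  1.    -0.002]
 [ 0.999 -0.024  0.034]
 [ 0.034 -0.002 -0.999]] [-0.6882138   0.07975056  1.73913806  0.026171    1.34583279 -0.6699836 ]
```

View pics/c4.png

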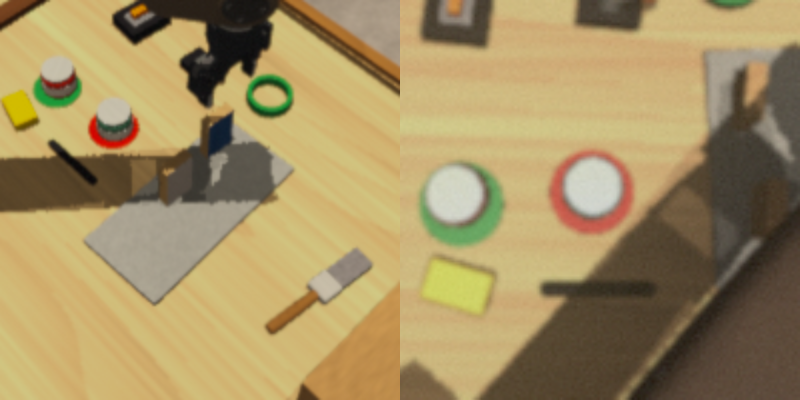

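```bash
python3 -m handwheel '[-0.026,0.185,0,-0.0217,0,0.06,-0.026,0.185,0,0,0,0.078,-0.026,0.185,0,0,0,0.078,-0.026,0.185,0,0,0,0.078,-0.026,0.185,0,0,0,0.078]' 1
python3 -m handwheel '[-0.026,0.185,0,0,0,0.078,-0.026,0.185,0,0,0,0.078,-0.026,0.185,0,0,0,0.078,-0.026,0.185,0,0,0,0.078,-0.026,0.185,0,0,0,0.078]'
python3 -m handwheel '[-0.026,0.185,-0.2,0,0,0.078,-0.026,0.185,-0.2,0,0,0.078,-0.026,0.185,-0.2,0,0,0.078,0,0,-0.2,0,0,0.018,0,0,0,0,0,0]'
python3 - <<'E'
from h import *
from scipy.spatial.transform import Rotation as R
s=ctrl.get_state();print(s['eef_pos'],R.from_quat(s['tcp_rot']).as_matrix().round(3))
a,_=shot("side","side5"); b,_=shot("top","top5")
cv2.imwrite("pics/c5.png",np.hstack([cv2.resize(a[170:370,250:450],(400,400)),cv2.resize(b[170:310,300:440],(400,400))]))
E
```

```text
time: 25.95
eef_pos: [0.4956, -0.1492, 0.2896]
tcp_rot: [0.484, 0.875, -0.001, -0.003]
contact_force: [0.2, -0.2, 0.3]
opening: 0.999
finger_force: 0.0
time: 26.37
eef_pos: [0.4763, -0.0102, 0.2899]
tcp_rot: [0.197, 0.98, -0.001, -0.002]
contact_force: [0.1, 0.2, -0.1]
opening: 1.002
finger_force: 0.0
time: 26.78
eef_pos: [0.4603, 0.0733, 0.1634]
tcp_rot: [0.002, 1.0, -0.001, -0.008]
contact_force: [-1.2, -0.9, -1.1]
opening: 1.0
finger_force: 0.0
[0.46027167 0.07334571 0.163419  ] [[-1.     0.004 -0.017]
 [ 0.004  1.    -0.002]
 [ 0.017 -0.002 -1.   ]]
```

View pics/c5.png

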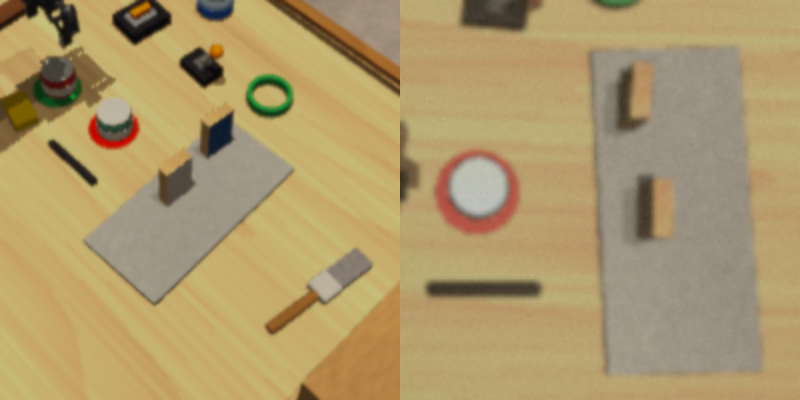

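Both boards stand upright, white at (175,178) and blue at (217,130) in the left half, and the tins haven't moved. Next I'll move the red tin to a temporary spot near (.56,.08).

```bash
python3 -m handwheel '[0.02,0.011,-0.25,0,0,0,0,0,-0.25,0,0,0,0,0,-0.25,0,0,0,0,0,-0.12,0,0,0,0,0,0,0,0,0]'
python3 -m handwheel '[0,0,0,0,0,0,0,0,0,0,0,0]'
```

```text
time: 27.3
eef_pos: [0.4668, 0.0731, 0.0377]
tcp_rot: [0.004, 1.0, -0.002, -0.004]
contact_force: [-0.1, 0.2, -0.5]
opening: 1.001
finger_force: 0.0
time: 27.47
eef_pos: [0.4708, 0.0735, 0.0427]
tcp_rot: [0.004, 1.0, -0.002, 0.002]
contact_force: [0.0, -0.1, -0.1]
opening: 0.999
finger_force: 0.0
```

```bash
python3 -m handwheel '[-0.03,0.01,-0.08,0,0,0,0,0,0,0,0,0,0,0,0,0,0,0]'
python3 -m handwheel '[0,0,0,0,0,0,0,0,0,0,0,0,0,0,0,0,0,0,0,0,0,0,0,0,0,0,0,0,0,0]' 0 50
python3 -m handwheel '[0,0,0.1,0,0,0,0,0,0.2,0,0,0,0.1,0,0.1,0,0,0,0.25,0,0,0,0,0.25,0,0,0,0,0]'
python3 -m handwheel '[0.25,0,0,0,0,0,0.25,0.03,0,0,0,0,0.03,0,0,0,0,0,0,0,0,0,0,0,0,0,0,0,0,0]'
```

```text
time: 27.72
eef_pos: [0.4646, 0.0756, 0.0296]
tcp_rot: [0.003, 1.0, -0.002, 0.0]
contact_force: [-0.3, 0.7, 0.7]
opening: 0.995
finger_force: 0.0
time: 28.13
eef_pos: [0.4648, 0.0756, 0.0297]
tcp_rot: [0.003, 1.0, -0.002, 0.0]
contact_force: [-1.5, -0.7, 5.3]
opening: 0.727
finger_force: 55.1
time: 28.55
eef_pos: [0.543, 0.0803, 0.0278]
tcp_rot: [0.003, 1.0, -0.002, -0.001]
contact_force: [1.6, -0.7, 1.2]
opening: 0.726
finger_force: 57.7schema error: expected a multiple of 6 numbers
```

One call was malformed and refused, so the tin slid along the bench, upright in the grip, to (.543,.080). No harm done. I'll shift it to x=.56 and release it.

```bash
python3 -m handwheel '[0,0,0.03,0,0,0,0.1,0,0,0,0,0,0,0,-0.025,0,0,0,0,0,0,0,0,0]'
python3 -m handwheel '[0,0,0,0,0,0,0,0,0,0,0,0,0,0,0,0,0,0]' 1
python3 -m handwheel '[0,0,0.2,0,0,0,0,0,0.25,0,0,0,0,0,0.25,0,0,0,-0.15,-0.2,0,0,0,0,-0.15,-0.2,0,0,0,0]'
python3 -m handwheel '[-0.15,-0.2,0,0,0,0,-0.11,-0.2,0,0,0,0,0,-0.15,0,0,0,0,0,0,0,0,0,0,0,0,0,0,0,0]'
python3 - <<'E'
from h import *
print(ctrl.get_state()['eef_pos'])
a,_=shot("side","side6"); b,_=shot("top","top6")
cv2.imwrite("pics/c6.png",np.hstack([cv2.resize(a[150:270,230:350],(400,400)),cv2.resize(b[140:280,240:380],(400,400))]))
E
```

```text
time: 28.88
eef_pos: [0.5564, 0.0803, 0.0279]
tcp_rot: [0.003, 1.0, -0.002, -0.002]
contact_force: [0.1, 0.0, -0.4]
opening: 0.726
finger_force: 57.7
time: 29.13
eef_pos: [0.5573, 0.0803, 0.0287]
tcp_rot: [0.003, 1.0, -0.002, -0.001]
contact_force: [0.4, -0.4, -0.5]
opening: 1.002
finger_force: 0.0
time: 29.55
eef_pos: [0.5152, 0.0202, 0.1378]
tcp_rot: [0.001, 1.0, -0.003, 0.003]
contact_force: [-0.4, -0.9, 0.3]
opening: 1.0
finger_force: 0.0
time: 29.97
eef_pos: [0.4737, -0.063, 0.134]
tcp_rot: [0.004, 1.0, -0.002, -0.0]
contact_force: [0.2, 1.1, 0.2]
opening: 1.0
finger_force: 0.0
[ 0.47370629 -0.0630219   0.13403122]
```

View pics/c6.png

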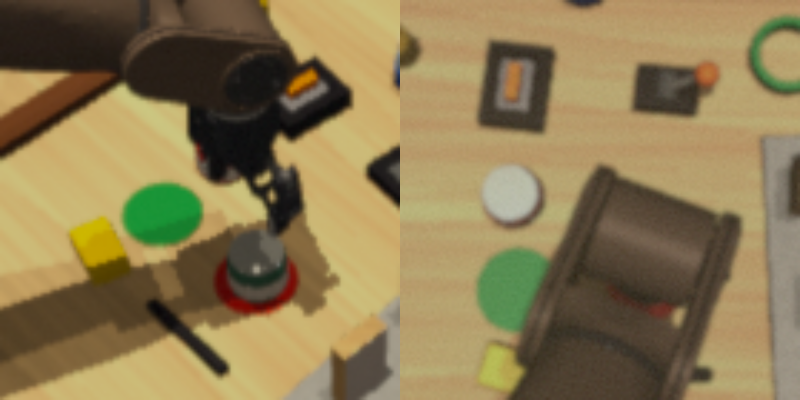

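The green mat is free (left crop (162,213)), the red tin is parked at right-crop (512,195), and the green tin is still on the red mat. Next I'll measure the mats from the side view.

```bash
cat > mats.py <<'E'
from h import *
import sys
im=cv2.imread(f"pics/{sys.argv[1]}.png"); H,S,V=cv2.split(cv2.cvtColor(im,cv2.COLOR_BGR2HSV))
u0,u1,v0,v1=map(int,sys.argv[3:7]); m=win(H.shape,u0,u1,v0,v1)
m&= ((H>45)&(H<85)&(S>100)) if sys.argv[2]=="g" else (((H<8)|(H>172))&(S>150))
n,l,st,_=cv2.connectedComponentsWithStats(m.astype(np.uint8)); k=1+st[1:,4].argmax(); v,u=np.nonzero(l==k)
P=onplane(sys.argv[1].rstrip("0123456789"),np.c_[u,v],.001)[:,:2].astype(np.float32)
print("mean",P.mean(0),"circ",cv2.minEnclosingCircle(P),"rect",cv2.minAreaRect(P))
E
python3 mats.py side6 g 260 300 195 230; python3 mats.py side0 r 285 325 215 248;python3 mats.py top6 g 260 300 215 265
python3 -m handwheel '[0.022,-0.01,-0.25,0,0,0,0,0,-0.25,0,0,0,0,0,-0.15,0,0,0,0,0,0,0,0,0,0,0,0,0,0,0]'
```

```text
mean [0.4565174  0.07049844] circ ((0.4567039906978607, 0.07052278518676758), 0.04326937720179558) rect ((0.45683127641677856, 0.07074986398220062), (0.08391336351633072, 0.08408234268426895), 11.541430473327637)
mean [ 0.4603837  -0.07840519] circ ((0.4720837473869324, -0.06833276152610779), 0.043583426624536514) rect ((0.46715137362480164, -0.07324227690696716), (0.06431887298822403, 0.08214467018842697), 46.360748291015625)
mean [0.4621651  0.08252917] circ ((0.45946913957595825, 0.07561545819044113), 0.04256265237927437) rect ((0.463435560464859, 0.08554604649543762), (0.06043407693505287, 0.08480778336524963), 68.33937072753906)
time: 30.48
eef_pos: [0.4763, -0.0624, 0.035]
tcp_rot: [0.002, 1.0, -0.001, -0.003]
contact_force: [0.9, 0.5, 0.2]
opening: 0.996
finger_force: 0.0
```

```bash
python3 -m handwheel '[0,-0.01,-0.03,0,0,0,0,0,0,0,0,0,0,0,0,0,0,0]'
python3 -m handwheel '[0,0,0,0,0,0,0,0,0,0,0,0,0,0,0,0,0,0,0,0,0,0,0,0,0,0,0,0,0,0]' 0 50
python3 -m handwheel '[0,0,0.1,0,0,0,0,0,0.1,0,0,0,0,0,0,0,0,0]'
```

```text
time: 30.73
eef_pos: [0.4784, -0.0655, 0.0332]
tcp_rot: [0.003, 1.0, -0.003, 0.001]
contact_force: [0.1, -1.0, 0.8]
opening: 0.998
finger_force: 0.0
time: 31.15
eef_pos: [0.478, -0.0656, 0.0332]
tcp_rot: [0.003, 1.0, -0.002, -0.0]
contact_force: [-2.0, 0.4, 5.7]
opening: 0.729
finger_force: 54.0
time: 31.4
eef_pos: [0.4787, -0.0658, 0.064]
tcp_rot: [0.003, 1.0, -0.003, 0.001]
contact_force: [1.3, 0.1, -2.0]
opening: 0.728
finger_force: 56.6
```

```bash
python3 -m handwheel '[-0.03,0.23,0,0,0,0,-0.03,0.23,0,0,0,0,-0.03,0.23,0,0,0,0,-0.047,0.233,0,0,0,0,0,0,0,0,0,0]'
python3 -m handwheel '[0,0,-0.1,0,0,0,0,0,-0.09,0,0,0,0,0,0,0,0,0,0,0,0,0,0,0]'
```

```text
time: 31.82
eef_pos: [0.4536, 0.0777, 0.0601]
tcp_rot: [0.001, 1.0, -0.001, -0.003]
contact_force: [0.2, -0.1, -3.0]
opening: 0.73
finger_force: 56.8
time: 32.15
eef_pos: [0.456, 0.0732, 0.0322]
tcp_rot: [0.003, 1.0, -0.002, -0.002]
contact_force: [-0.6, -0.4, -3.1]
opening: 0.73
finger_force: 60.4
```

Now I'll finish lowering, release, retreat upward, and look before fetching the red tin.

```bash
python3 -m handwheel '[0.008,0,0.006,0,0,0,0,0,0,0,0,0,0,0,0,0,0,0,0,0,0,0,0,0]' 1
python3 -m handwheel '[0,0,0.15,0,0,0,0,0,0.25,0,0,0,0,0,0.25,0,0,0,0.22,0,0.1,0,0,0,0.22,0,0,0,0,0]'
python3 -m handwheel '[0.22,0.04,0,0,0,0,0.01,0,0,0,0,0,0,0,0,0,0,0,0,0,0,0,0,0,0,0,0,0,0,0]'
python3 - <<'E'
from h import *
print(ctrl.get_state()['eef_pos'])
a,_=shot("side","side7"); b,_=shot("top","top7")
cv2.imwrite("pics/c7.png",np.hstack([cv2.resize(a[150:270,230:350],(400,400)),cv2.resize(b[140:280,240:380],(400,400))]))
E
```

```text
time: 32.48
eef_pos: [0.4582, 0.073, 0.0344]
tcp_rot: [0.003, 1.0, -0.002, -0.0]
contact_force: [-0.5, 0.3, -0.7]
opening: 0.998
finger_force: 0.0
time: 32.9
eef_pos: [0.5271, 0.0733, 0.1534]
tcp_rot: [0.003, 1.0, -0.002, 0.005]
contact_force: [1.0, 0.1, 1.0]
opening: 1.0
finger_force: 0.0
time: 33.32
eef_pos: [0.5569, 0.0793, 0.1458]
tcp_rot: [0.003, 1.0, -0.002, -0.002]
contact_force: [0.7, -0.5, -0.5]
opening: 1.0
finger_force: 0.0
[0.55687182 0.07925025 0.14583083]
```

View pics/c7.png

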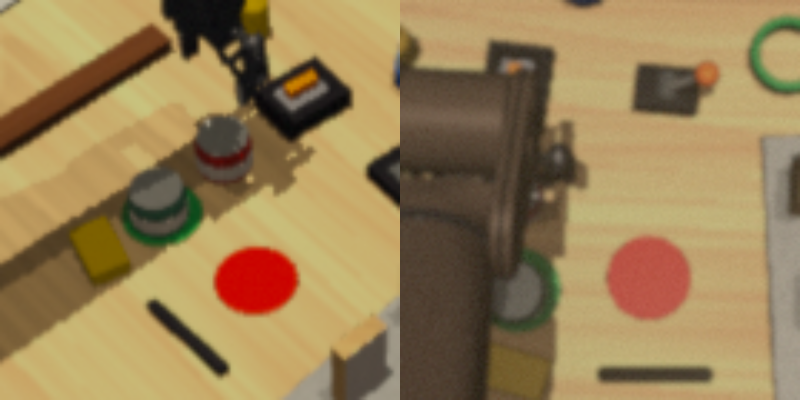

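The green tin is centred on its mat (left crop (158,205)), the red tin is at (222,145) and the red mat is free at (257,280).

```bash
python3 mats.py side7 r 285 325 215 248; python3 mats.py top7 r 305 348 215 255
python3 -m handwheel '[0.003,0.006,-0.25,0,0,0,0,0,-0.25,0,0,0,0,0,-0.2,0,0,0,0,0,-0.06,0,0,0,0,0,0,0,0,0]'
python3 -m handwheel '[0,0,0,0,0,0,0,0,0,0,0,0,0,0,0,0,0,0,0,0,0,0,0,0,0,0,0,0,0,0]' 0 50
python3 -m handwheel '[0,0,0.15,0,0,0,0,0,0.25,0,0,0,0,0,0.1,0,0,0,0,0,0,0,0,0]'
```

```text
mean [ 0.47249937 -0.06748196] circ ((0.4731025993824005, -0.06719537824392319), 0.04307413101196289) rect ((0.47327131032943726, -0.06682342290878296), (0.08203160762786865, 0.08211876451969147), 46.42948532104492)
mean [ 0.47541845 -0.06377149] circ ((0.47529932856559753, -0.06365235149860382), 0.042421068996191025) rect ((0.4748218059539795, -0.06363128125667572), (0.0788809061050415, 0.08219318836927414), 1.3265736103057861)
time: 33.83
eef_pos: [0.5557, 0.0802, 0.0296]
tcp_rot: [0.003, 1.0, -0.002, -0.004]
contact_force: [-0.4, 0.6, 0.6]
opening: 1.0
finger_force: 0.0
time: 34.25
eef_pos: [0.561, 0.0801, 0.0355]
tcp_rot: [0.003, 1.0, -0.002, 0.002]
contact_force: [0.0, 1.1, 6.8]
opening: 0.726
finger_force: 55.8
time: 34.58
eef_pos: [0.562, 0.0801, 0.1127]
tcp_rot: [0.003, 1.0, -0.002, 0.004]
contact_force: [1.0, -0.3, -1.7]
opening: 0.723
finger_force: 56.1
```

```bash
python3 -m handwheel '[0,-0.2,0,0,0,0,-0.1,-0.2,0,0,0,0,-0.15,-0.2,0,0,0,0,-0.15,-0.2,0,0,0,0,-0.15,-0.17,0,0,0,0]'
python3 -m handwheel '[0,0,-0.15,0,0,0,0,0,-0.15,0,0,0,0,0,-0.1,0,0,0,0,0,0,0,0,0,0,0,0,0,0,0]'
```

```text
time: 35.0
eef_pos: [0.474, -0.0664, 0.1058]
tcp_rot: [0.003, 1.0, -0.002, -0.002]
contact_force: [0.7, 0.4, -1.5]
opening: 0.724
finger_force: 56.0
time: 35.42
eef_pos: [0.4745, -0.0648, 0.0457]
tcp_rot: [0.003, 1.0, -0.001, -0.003]
contact_force: [-0.5, -0.4, -2.2]
opening: 0.725
finger_force: 56.0
```

```bash
python3 -m handwheel '[0.005,0,-0.055,0,0,0,0,0,0,0,0,0]'
python3 -m handwheel '[0,0,0,0,0,0,0,0,0,0,0,0]'
python3 -m handwheel '[0,0,-0.012,0,0,0,0,0,0,0,0,0]'
```

```text
time: 35.58
eef_pos: [0.4771, -0.0652, 0.0389]
tcp_rot: [0.003, 1.0, -0.002, -0.001]
contact_force: [-1.1, 0.4, -2.0]
opening: 0.719
finger_force: 56.0
time: 35.75
eef_pos: [0.4775, -0.0654, 0.0397]
tcp_rot: [0.003, 1.0, -0.002, -0.0]
contact_force: [-0.7, -0.6, -2.3]
opening: 0.721
finger_force: 56.0
time: 35.92
eef_pos: [0.4772, -0.0653, 0.0376]
tcp_rot: [0.003, 1.0, -0.002, -0.001]
contact_force: [0.6, 0.1, -2.0]
opening: 0.72
finger_force: 56.0
```

```bash
python3 -m handwheel '[0,0,-0.007,0,0,0,0,0,0,0,0,0,0,0,0,0,0,0]'
python3 -m handwheel '[0,0,0,0,0,0,0,0,0,0,0,0,0,0,0,0,0,0]' 1
python3 -m handwheel '[0,0,0.2,0,0,0,0,0,0.25,0,0,0,0,0,0.25,0,0,0,0.1,-0.1,0.2,0,0,0,0.2,-0.1,0,0,0,0]'
python3 -m handwheel '[0.25,-0.1,0,0,0,0,0.25,-0.1,0,0,0,0,0.25,-0.1,0,0,0,0,0.25,-0.13,0,0,0,0,0,0,0,0,0,0]' 0
python3 - <<'E'
from h import *
s=ctrl.get_state();print(s['eef_pos'],s['qpos'])
a,_=shot("side","side8"); b,_=shot("top","top8")
cv2.imwrite("pics/c8.png",np.hstack([cv2.resize(a[140:290,220:370],(400,400)),cv2.resize(b[140:290,240:390],(400,400))]))
E
python3 meas.py top8 | grep -E "blue|tin|dock|ball|fan"
```

```text
time: 36.17
eef_pos: [0.4769, -0.0653, 0.0363]
tcp_rot: [0.003, 1.0, -0.002, -0.001]
contact_force: [-0.2, 0.5, -2.1]
opening: 0.722
finger_force: 56.0
time: 36.42
eef_pos: [0.4774, -0.0656, 0.0368]
tcp_rot: [0.003, 1.0, -0.002, -0.0]
contact_force: [-0.8, 0.0, 0.2]
opening: 1.0
finger_force: 0.0
time: 36.83
eef_pos: [0.5248, -0.0964, 0.1797]
tcp_rot: [0.002, 1.0, -0.004, 0.005]
contact_force: [0.9, 0.7, 1.3]
opening: 1.003
finger_force: 0.0
time: 37.25
eef_pos: [0.6761, -0.1631, 0.1689]
tcp_rot: [0.004, 1.0, -0.003, -0.0]
contact_force: [-0.9, -0.4, -0.0]
opening: 0.302
finger_force: 0.0
[ 0.67611609 -0.1630702   0.1689057 ] [-0.38060349  0.3990613   1.58598186 -0.00539644  1.15483719 -1.94216981]
blue attempt to get argmax of an empty sequence
tinL      depth [  0.4559   0.0739   0.0589   0.0571 -35.3536   0.0499] ray [ 0.4557  0.0734  0.0578  0.0584 54.7835] circ [0.4568 0.073  0.0308]
tinR attempt to get argmax of an empty sequence
dock      depth [ 0.677   0.0829  0.0904  0.0704 -6.0139  0.0304] ray [6.76400e-01 8.26000e-02 7.11000e-02 9.21000e-02 8.47182e+01] circ [0.6767 0.0828 0.0566]
fan       depth [ 0.6797 -0.0647  0.0494  0.0393 -0.3205  0.0265] ray [ 0.6797 -0.0652  0.0473  0.04    1.2906] circ [ 0.6787 -0.0616  0.0281]
ball attempt to get argmax of an empty sequence
```

View pics/c8.png

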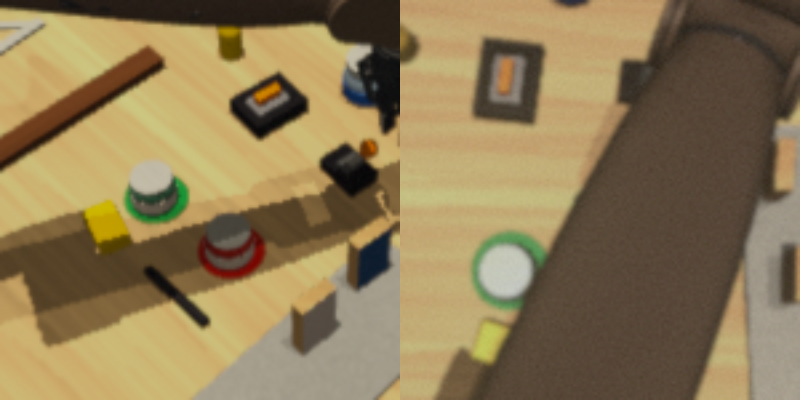

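Green tin on green, red tin on red, boards upright, battery flush (left crop (265,100)), lever still off. Now I'll lower the closed fingers behind the ball, take a last tin check, and push.

```bash
python3 -m handwheel '[0,-0.03,0,0,0,0,0,0,-0.2,0,0,0,0,0,-0.2,0,0,0,0,0,-0.1,0,0,0,0,0,0,0,0,0]' 0
python3 -m handwheel '[0,0,0,0,0,0,0,0,0,0,0,0,0,0,0,0,0,0,0,0,0,0,0,0,0,0,0,0,0,0]'
python3 - <<'E'
from h import *
a,_=shot("side","side9"); a8=cv2.imread("pics/side8.png")
d=cv2.absdiff(a,a8)[185:260,260:325].max(2); print(d.mean(),(d>40).sum())
E
```

```text
time: 37.77
eef_pos: [0.6676, -0.1625, 0.0919]
tcp_rot: [0.003, 1.0, -0.0, -0.005]
contact_force: [0.1, 0.8, -1.0]
opening: -0.004
finger_force: 0.0
time: 38.18
eef_pos: [0.6722, -0.1644, 0.0981]
tcp_rot: [0.003, 1.0, -0.003, 0.0]
contact_force: [-0.3, 0.0, -0.1]
opening: -0.0
finger_force: 0.0
4.750358974358974 65
```

```bash
python3 - <<'E'
from h import *
for n in("side8","side9"):
    X=cloud("side",np.load(f"pics/{n}.npy"))
    m=win((400,640),255,335,180,265)&(X[...,2]>.045)&(X[...,2]<.056)
    k,l,st,c=cv2.connectedComponentsWithStats(m.astype(np.uint8))
    print(n,[X[l==i].mean(0).round(3) for i in range(1,k) if st[i,4]>30])
E
python3 -m handwheel '[0.01,0.1,-0.03,0,0,0,0,0.1,0,0,0,0,0,0.1,0,0,0,0,0,0.1,0,0,0,0,0,0,0,0,0,0]'
```

```text
side8 [array([0.452, 0.069, 0.049]), array([ 0.468, -0.069,  0.049])]
side9 [array([0.453, 0.069, 0.049]), array([ 0.468, -0.069,  0.049])]
time: 38.65
eef_pos: [0.6726, -0.0998, 0.0915]
tcp_rot: [0.001, 1.0, -0.001, -0.001]
contact_force: [-0.0, 0.3, -0.1]
opening: 0.003
finger_force: 0.0
```

```bash
python3 -m handwheel '[0.01,0.1,0,0,0,0,0,0.08,0,0,0,0,0,0,0,0,0,0]'
python3 -m handwheel '[0,0.03,0,0,0,0,0,0,0,0,0,0]'
python3 -m handwheel '[0,0.03,0,0,0,0,0,0,0,0,0,0]'
python3 - <<'E'
from h import *
b,_=shot("top","top10"); a,_=shot("side","side10")
cv2.imwrite("pics/c10.png",np.hstack([cv2.resize(a[140:290,260:410],(400,400)),cv2.resize(b[100:250,260:410],(400,400))]))
E
```

```text
time: 38.9
eef_pos: [0.6741, -0.0742, 0.0914]
tcp_rot: [0.002, 1.0, -0.001, -0.001]
contact_force: [0.3, 0.3, -0.7]
opening: -0.003
finger_force: 0.0
time: 39.07
eef_pos: [0.6743, -0.0719, 0.0917]
tcp_rot: [0.003, 1.0, -0.002, -0.001]
contact_force: [0.3, 0.2, -0.4]
opening: 0.0
finger_force: 0.0
time: 39.23
eef_pos: [0.6745, -0.0685, 0.0919]
tcp_rot: [0.003, 1.0, -0.003, -0.001]
contact_force: [-0.4, -1.4, 0.3]
opening: -0.003
finger_force: 0.5
```

View pics/c10.png

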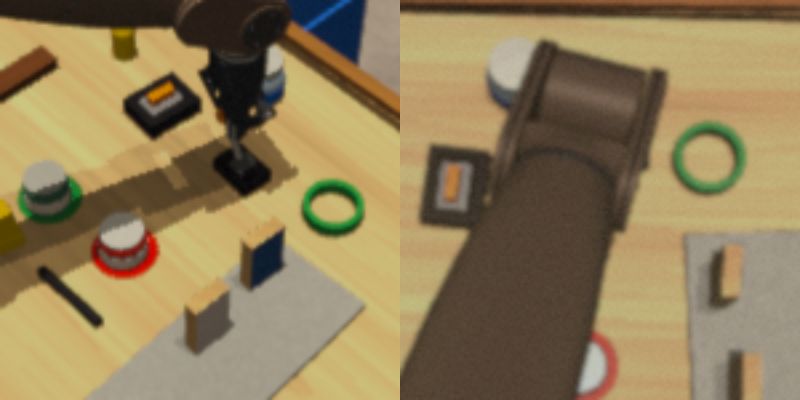

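The ball is ahead of the fingers (left crop (222,118)). I'll push on until the end stop resists.

```bash
python3 -m handwheel '[0,0.03,0,0,0,0,0,0,0,0,0,0]'
python3 -m handwheel '[0,0.03,0,0,0,0,0,0,0,0,0,0]'
python3 -m handwheel '[0,0.03,0,0,0,0,0,0,0,0,0,0]'
```

```text
time: 39.5
eef_pos: [0.6745, -0.0679, 0.092]
tcp_rot: [0.002, 1.0, -0.006, -0.001]
contact_force: [0.2, -10.8, -1.3]
opening: 0.002
finger_force: 6.0
time: 39.67
eef_pos: [0.6745, -0.0674, 0.092]
tcp_rot: [0.002, 1.0, -0.01, -0.001]
contact_force: [-1.1, -22.8, -3.2]
opening: 0.002
finger_force: 11.0
time: 39.83
eef_pos: [0.6745, -0.067, 0.0921]
tcp_rot: [0.002, 1.0, -0.013, -0.0]
contact_force: [-1.0, -31.7, -4.3]
opening: -0.004
finger_force: 16.0
```

The lever is at its end stop. I'll back off, lift, clear the view and check everything.

```bash
python3 -m handwheel '[0,-0.1,0,0,0,0,0,-0.2,0,0,0,0,0,-0.1,0.1,0,0,0,0,0,0.25,0,0,0,0,0,0.25,0,0,0]'
python3 -m handwheel '[0,-0.25,0.25,0,0,0,0,-0.25,0.1,0,0,0,0,-0.25,0,0,0,0,0,-0.25,0,0,0,0,0,-0.25,0,0,0,0]'
python3 -m handwheel '[0,-0.25,0,0,0,0,0,-0.25,0,0,0,0,0,-0.25,0,0,0,0,0,0,0,0,0,0,0,0,0,0,0,0]'
python3 - <<'E'
from h import *
b,_=shot("top","top11"); a,_=shot("side","side11")
cv2.imwrite("pics/c11.png",np.hstack([cv2.resize(a[140:300,230:390],(400,400)),cv2.resize(b[140:300,250:410],(400,400))]))
X=cloud("top",np.load("pics/top11.npy")); H,S,V=cv2.split(cv2.cvtColor(b,cv2.COLOR_BGR2HSV))
m=win(H.shape,305,365,145,185)&(H<15)&(S>170); v,u=np.nonzero(m); print("ball",X[m].mean(0),onplane("top",[[u.mean(),v.mean()]],.092))
for n,c,w in(("top11","g",(255,306,220,262)),):pass
E
python3 meas.py top11 | grep -E "tin|mat"
```

```text
time: 40.25
eef_pos: [0.6727, -0.1155, 0.18]
tcp_rot: [0.004, 1.0, -0.001, -0.004]
contact_force: [2.0, 0.3, 0.1]
opening: 0.001
finger_force: 0.0
time: 40.67
eef_pos: [0.6745, -0.2954, 0.2274]
tcp_rot: [0.003, 1.0, -0.002, -0.0]
contact_force: [0.1, -0.2, -0.3]
opening: 0.002
finger_force: 0.0
time: 41.08
eef_pos: [0.6735, -0.4088, 0.2254]
tcp_rot: [0.005, 1.0, -0.001, -0.001]
contact_force: [0.4, 1.1, 0.2]
opening: -0.002
finger_force: 0.0
ball [ 0.67740511 -0.04167917  0.10305545] [[ 0.68048492 -0.04160521  0.092     ]]
tinL      depth [0.4569 0.0723 0.0586 0.0576 0.0771 0.0502] ray [0.4566 0.0718 0.0578 0.0582 1.3083] circ [0.456  0.0726 0.0302]
tinR      depth [ 4.71600e-01 -6.44000e-02  5.86000e-02  5.78000e-02 -8.80998e+01
greenmat  depth [ 4.59700e-01  7.42000e-02  8.51000e-02  8.50000e-02 -8.84501e+01
redmat    depth [ 4.74900e-01 -6.36000e-02  8.22000e-02  7.92000e-02 -8.86021e+01
```

View pics/c11.png

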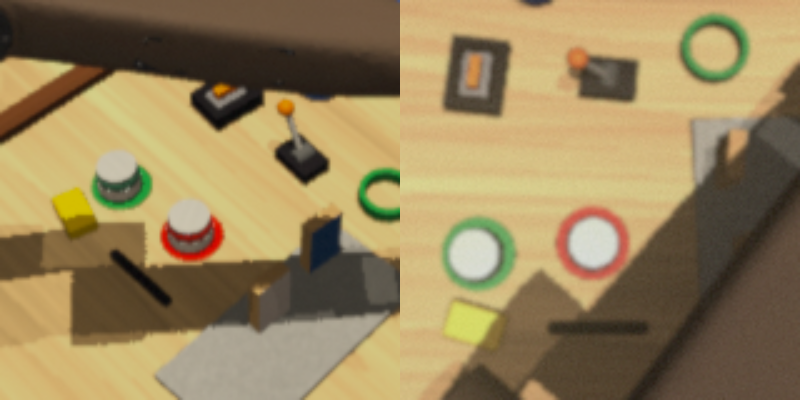

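The lever is fully over (ball at +38 mm, right crop (578,58)), each tin is on its mat, both boards are standing and the battery is flush.

```bash
python3 -c "
from plant import ctrl;print(ctrl.sign_off())"
```

```text
the job is handed in; nothing more can be done
None
```

The bench is set up and handed in: the blue and white boards stand on the drying board about 11 cm apart (no yellow board was there), the tins are swapped, the battery is flush in the dock, and the fan was switched on last.

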